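# Set out today's texture stamps in the pottery studio

## Robot

A 6-joint arm with a two-finger parallel gripper is mounted at the origin on the work surface. World frame = base frame: x ahead of the robot, y to its left, z up, the work surface at z = 0. Lengths are in m, angles in rad, forces in N, time in s.
With the tool pointing down it reaches from about 0.425 to 0.925 m from the base axis. Payload 12.5 kg.
Tool frame: the origin (TCP) lies midway between the tips of the shut fingers; the grasp point (between the pads) lies 19 mm behind it; z points along the fingers, y is the line along which they close (so a half turn about z gives the same grasp; the last joint's range is limited). The gripper opens to 85 mm and grips with 20 to 120 N. Pads are 22 mm wide; open, the fingers measure 114 mm over their backs; the gripper's body (76 mm by 85 mm) begins 54 mm behind the grasp point. The pads swing forward as they close: fully open they stand 13 mm farther back than shut.
Start: joints at [-1.232, 0.491, 1.559, -0, 1.092, -0.106], TCP at [0.269, -0.564, 0.231] pointing down, gripper open.
Joint ranges: [-3.1, 3.1], [-0.84, 2.19], [0.05, 2.79], [-1.13, 4.28], [0.06, 2.93], [-2.69, 2.69]. Speed limits (rad/s): [2.22, 2.22, 2.79, 3.14, 3.14, 3.14].

## Interface

Orientations are given as [roll, pitch, yaw] about the fixed x, y, z axes, in that order (R = Rz(yaw) Ry(pitch) Rx(roll)).
In Python, from station import bot gives the robot as it stands.
- The arm moves only by the shell command python3 -m jog 'ROWS' [FORCE]. ROWS is JSON, one flat list of numbers, 5 for each row, row after row: the opening, from 0 (shut) to 1 (fully open), then the shift along the tool's x, y, z in m, then the turn about the tool's z in degrees. A call has 1 to 8 rows; each row is the pose to reach, as a shift and turn from the pose commanded when the call began, along the tool's axes at that moment; what a row does not reach only later rows make up. A row lasts 1/8 s, in which the tool goes at most 62.5 mm and 10.7 degrees, less where a joint would pass 70% of its speed; a pose out of reach is approached as far as the arm can. A call with a gripper value outside its range is refused whole. The fingers move at their own pace and stop on an object; FORCE is the grip in N (left out, the last holds). Time passes only in rows, so rows that repeat a pose let the fingers close. It gives the time, the measured TCP pose, the force, the opening and the grip force at its end, in the units of the state.
- bot.state(): the state, without advancing time (a new reading comes with each control period).
- bot.snapshot(name): name is "scene" or "top"; returns the picture (480x640x3 uint8, red, green, blue); there is no depth.
- bot.camera_info(name): a dict with "fx", "fy", "cx", "cy" (pixels), "R" (3x3) and "t" (3): a world point X has camera coordinates R X + t. Camera axes: x right, y down, z forward; pixel columns grow to the right and rows downward; lengths in m; the calibration is good to about 2 mm. A picture is of the moment at which its call begins. camera_info takes no time and is no camera call.
- bot.job_done(): hands the job in; it is judged then, once.
The state is a dict: "time": time; "qpos": joint angles; "qvel": joint speeds; "effort": joint torques, N m; "tcp_pos": TCP position; "orientation": TCP orientation; "force": force on the tool from outside, world axes, zero at the start; "ft_torque": the same for the moment, N m; "opening": finger opening in m; "grasp_force": force on a finger pad.
Only numpy, scipy, OpenCV 4.12 (cv2) and the standard library are available. Lean on these libraries where they do the work, as an engineer would, in place of code of your own. Each camera call takes 0.05 s, during which the arm holds its last target. There are 200 camera calls.

## Task

Set out the texture stamps for today's colour, which is shown by the test tile lying on the round banding wheel. Open the stamp chest so that its lid stays back by itself; then see to it that every stamp of today's colour lies flat in the white tray and every stamp of the other colour lies flat in the chest, side by side and none on top of another, and finally shut the lid. Leave the tiles and everything else on the table where they are.

Things in the scene. Friction and masses are not known exactly. Their poses are not given: they have to be found in the camera images.
- chest: Fixed wooden stamp chest, open-topped but for its lid: outside 198 mm (its x) by 304 mm (its y) by 45 mm high, walls and floor 6 mm thick (inside 186 by 292 mm, floor 6 mm above the origin). Origin at the centre of its underside; x points to the hinged side, away from the robot, z up. It may stand left or right of the middle. Inside, stamps lie in two rows with their long sides along x; eight fit singly, two rows (x = -47 and +37 mm) of four (y = -87, -29, +29, +87 mm)
- lid (a joint): Angle of the chest's lid: 0 shut, 1.57 upright, 1.75 at its stop. A plain free hinge: it falls shut by itself below about 1.53 rad and leans back on its stop past that. The lid is an 8 mm board, 198 by 304 mm, 350 g, lying on top of the chest walls
- lid_handle (a point): Centre of the graspable part of the lid's brass handle: a flat tab 18 mm wide (along the chest's y), 12 mm thick, that sticks out 43 mm beyond the front edge of the lid in the lid's plane (towards the robot when shut, up when open); this point is 22 mm out from the lid's edge, 220 mm from the hinge line, and moves with the lid. Site axes are the lid's own
- lid_hinge (a point): Point on the hinge line, at the middle of the chest's far top edge; the hinge line runs along the chest's y axis
- tray: Fixed white enamel tray: outside 225 mm (its x) by 235 mm (its y), rim 16 mm high, walls and floor 4 mm thick. Origin at the centre of its underside, z up. It stands beside the chest, left or right. Six stamps fit singly, two rows (x = -50 and +50 mm) of three (y = -64, 0, +64 mm), long sides along x
- banding_wheel: Fixed round steel turntable (banding wheel), 140 mm across and 50 mm high, at the back of the table; origin at the centre of its underside. The tile that lies on it shows today's colour
- plaster_block: Fixed white plaster block 100 by 140 by 50 mm at the back of the table, origin under its centre; the tile of the other colour lies on it
- blue1: Blue texture stamp, a rigid bar 70 mm long (its own x axis), 30 mm wide and 30 mm high, 40 to 85 g, with unpainted wood ends; origin at its centre, so 15 mm above whatever it lies on. Starts in the closed chest, if present
- blue2: Blue texture stamp, a rigid bar 70 mm long (its own x axis), 30 mm wide and 30 mm high, 40 to 85 g, with unpainted wood ends; origin at its centre, so 15 mm above whatever it lies on. Starts in the closed chest, if present
- blue3: Blue texture stamp, a rigid bar 70 mm long (its own x axis), 30 mm wide and 30 mm high, 40 to 85 g, with unpainted wood ends; origin at its centre, so 15 mm above whatever it lies on. Starts in the closed chest, if present
- yellow1: Yellow texture stamp, a rigid bar 70 mm long (its own x axis), 30 mm wide and 30 mm high, 40 to 85 g, with unpainted wood ends; origin at its centre, so 15 mm above whatever it lies on. Starts in the closed chest, if present
- yellow2: Yellow texture stamp, a rigid bar 70 mm long (its own x axis), 30 mm wide and 30 mm high, 40 to 85 g, with unpainted wood ends; origin at its centre, so 15 mm above whatever it lies on. Starts in the closed chest, if present
- yellow3: Yellow texture stamp, a rigid bar 70 mm long (its own x axis), 30 mm wide and 30 mm high, 40 to 85 g, with unpainted wood ends; origin at its centre, so 15 mm above whatever it lies on. Starts in the closed chest, if present
- blue4: Blue texture stamp, a rigid bar 70 mm long (its own x axis), 30 mm wide and 30 mm high, 40 to 85 g, with unpainted wood ends; origin at its centre, so 15 mm above whatever it lies on. Starts in the tray, if present
- blue5: Blue texture stamp, a rigid bar 70 mm long (its own x axis), 30 mm wide and 30 mm high, 40 to 85 g, with unpainted wood ends; origin at its centre, so 15 mm above whatever it lies on. Starts in the tray, if present
- yellow4: Yellow texture stamp, a rigid bar 70 mm long (its own x axis), 30 mm wide and 30 mm high, 40 to 85 g, with unpainted wood ends; origin at its centre, so 15 mm above whatever it lies on. Starts in the tray, if present
- yellow5: Yellow texture stamp, a rigid bar 70 mm long (its own x axis), 30 mm wide and 30 mm high, 40 to 85 g, with unpainted wood ends; origin at its centre, so 15 mm above whatever it lies on. Starts in the tray, if present
- blue_tile: Blue glazed test tile, 90 by 90 by 10 mm with one bare clay edge, lying on the banding wheel or on the plaster block; origin at the centre of its underside. Not to be moved
- yellow_tile: Yellow glazed test tile, 90 by 90 by 10 mm with one bare clay edge, lying on the banding wheel or on the plaster block; origin at the centre of its underside. Not to be moved
- slip_cup: White cup, 70 mm across, 60 mm high, near the robot; origin under its centre. Bystander
- glaze_jar: Amber glass jar, 70 mm across, 100 mm high, at the left; origin under its centre. Bystander
- thrown_bowl: Terracotta bowl, 90 mm across, 60 mm high, at the back in the middle; origin under its centre. Bystander
- scraper: Flat scraper 280 mm long, lying at the right; origin at its middle. Bystander
- mug: Blue mug, 80 mm across, 90 mm high, at the left; origin under its centre. Bystander
Things that resemble listed ones, but are neither listed nor needed, are in the scene too. Leave any pink look-alike of the banding_wheel alone.

How it is judged:
On the way, in this order (a step that is already met when the one before it is completed fails the run):
1. the lid is open past its balance point (more than 1.6 rad) and stays there with the robot's fingers off it (value of joint lid above 1.6 rad and contact force between the fingers and chest below 0.1 N), for 0.4 s.
2. with the lid standing open (more than 1.5 rad), every stamp of today's colour is in the tray and every other stamp in the chest (value of joint lid above 1.5 rad and ((horizontal distance between blue_tile and banding_wheel below 0.06 m and (z of blue1 in the frame of tray below 0.033 m and x of blue1 in the frame of tray between -0.098 and 0.098 m and y of blue1 in the frame of tray between -0.103 and 0.103 m) and (z of blue2 in the frame of tray below 0.033 m and x of blue2 in the frame of tray between -0.098 and 0.098 m and y of blue2 in the frame of tray between -0.103 and 0.103 m) and (z of blue3 in the frame of tray below 0.033 m and x of blue3 in the frame of tray between -0.098 and 0.098 m and y of blue3 in the frame of tray between -0.103 and 0.103 m) and (z of yellow1 in the frame of chest below 0.035 m and x of yellow1 in the frame of chest between -0.08 and 0.08 m and y of yellow1 in the frame of chest between -0.134 and 0.134 m) and (z of yellow2 in the frame of chest below 0.035 m and x of yellow2 in the frame of chest between -0.08 and 0.08 m and y of yellow2 in the frame of chest between -0.134 and 0.134 m) and (z of yellow3 in the frame of chest below 0.035 m and x of yellow3 in the frame of chest between -0.08 and 0.08 m and y of yellow3 in the frame of chest between -0.134 and 0.134 m) and (z of blue4 in the frame of tray below 0.033 m and x of blue4 in the frame of tray between -0.098 and 0.098 m and y of blue4 in the frame of tray between -0.103 and 0.103 m) and (z of blue5 in the frame of tray below 0.033 m and x of blue5 in the frame of tray between -0.098 and 0.098 m and y of blue5 in the frame of tray between -0.103 and 0.103 m) and (z of yellow4 in the frame of chest below 0.035 m and x of yellow4 in the frame of chest between -0.08 and 0.08 m and y of yellow4 in the frame of chest between -0.134 and 0.134 m) and (z of yellow5 in the frame of chest below 0.035 m and x of yellow5 in the frame of chest between -0.08 and 0.08 m and y of yellow5 in the frame of chest between -0.134 and 0.134 m)) or (horizontal distance between yellow_tile and banding_wheel below 0.06 m and (z of blue1 in the frame of chest below 0.035 m and x of blue1 in the frame of chest between -0.08 and 0.08 m and y of blue1 in the frame of chest between -0.134 and 0.134 m) and (z of blue2 in the frame of chest below 0.035 m and x of blue2 in the frame of chest between -0.08 and 0.08 m and y of blue2 in the frame of chest between -0.134 and 0.134 m) and (z of blue3 in the frame of chest below 0.035 m and x of blue3 in the frame of chest between -0.08 and 0.08 m and y of blue3 in the frame of chest between -0.134 and 0.134 m) and (z of yellow1 in the frame of tray below 0.033 m and x of yellow1 in the frame of tray between -0.098 and 0.098 m and y of yellow1 in the frame of tray between -0.103 and 0.103 m) and (z of yellow2 in the frame of tray below 0.033 m and x of yellow2 in the frame of tray between -0.098 and 0.098 m and y of yellow2 in the frame of tray between -0.103 and 0.103 m) and (z of yellow3 in the frame of tray below 0.033 m and x of yellow3 in the frame of tray between -0.098 and 0.098 m and y of yellow3 in the frame of tray between -0.103 and 0.103 m) and (z of blue4 in the frame of chest below 0.035 m and x of blue4 in the frame of chest between -0.08 and 0.08 m and y of blue4 in the frame of chest between -0.134 and 0.134 m) and (z of blue5 in the frame of chest below 0.035 m and x of blue5 in the frame of chest between -0.08 and 0.08 m and y of blue5 in the frame of chest between -0.134 and 0.134 m) and (z of yellow4 in the frame of tray below 0.033 m and x of yellow4 in the frame of tray between -0.098 and 0.098 m and y of yellow4 in the frame of tray between -0.103 and 0.103 m) and (z of yellow5 in the frame of tray below 0.033 m and x of yellow5 in the frame of tray between -0.098 and 0.098 m and y of yellow5 in the frame of tray between -0.103 and 0.103 m)))), for 0.2 s.
At the end, for the whole second after the job is handed in: Stamps of today's colour on the tray's floor (centres within 98 mm in x, 103 mm in y of its middle, under 33 mm above its underside), the others on the chest's floor (80 mm, 134 mm, under 35 mm); lid shut (under 0.04 rad) (((horizontal distance between blue_tile and banding_wheel below 0.06 m and (z of blue1 in the frame of tray below 0.033 m and x of blue1 in the frame of tray between -0.098 and 0.098 m and y of blue1 in the frame of tray between -0.103 and 0.103 m) and (z of blue2 in the frame of tray below 0.033 m and x of blue2 in the frame of tray between -0.098 and 0.098 m and y of blue2 in the frame of tray between -0.103 and 0.103 m) and (z of blue3 in the frame of tray below 0.033 m and x of blue3 in the frame of tray between -0.098 and 0.098 m and y of blue3 in the frame of tray between -0.103 and 0.103 m) and (z of yellow1 in the frame of chest below 0.035 m and x of yellow1 in the frame of chest between -0.08 and 0.08 m and y of yellow1 in the frame of chest between -0.134 and 0.134 m) and (z of yellow2 in the frame of chest below 0.035 m and x of yellow2 in the frame of chest between -0.08 and 0.08 m and y of yellow2 in the frame of chest between -0.134 and 0.134 m) and (z of yellow3 in the frame of chest below 0.035 m and x of yellow3 in the frame of chest between -0.08 and 0.08 m and y of yellow3 in the frame of chest between -0.134 and 0.134 m) and (z of blue4 in the frame of tray below 0.033 m and x of blue4 in the frame of tray between -0.098 and 0.098 m and y of blue4 in the frame of tray between -0.103 and 0.103 m) and (z of blue5 in the frame of tray below 0.033 m and x of blue5 in the frame of tray between -0.098 and 0.098 m and y of blue5 in the frame of tray between -0.103 and 0.103 m) and (z of yellow4 in the frame of chest below 0.035 m and x of yellow4 in the frame of chest between -0.08 and 0.08 m and y of yellow4 in the frame of chest between -0.134 and 0.134 m) and (z of yellow5 in the frame of chest below 0.035 m and x of yellow5 in the frame of chest between -0.08 and 0.08 m and y of yellow5 in the frame of chest between -0.134 and 0.134 m)) or (horizontal distance between yellow_tile and banding_wheel below 0.06 m and (z of blue1 in the frame of chest below 0.035 m and x of blue1 in the frame of chest between -0.08 and 0.08 m and y of blue1 in the frame of chest between -0.134 and 0.134 m) and (z of blue2 in the frame of chest below 0.035 m and x of blue2 in the frame of chest between -0.08 and 0.08 m and y of blue2 in the frame of chest between -0.134 and 0.134 m) and (z of blue3 in the frame of chest below 0.035 m and x of blue3 in the frame of chest between -0.08 and 0.08 m and y of blue3 in the frame of chest between -0.134 and 0.134 m) and (z of yellow1 in the frame of tray below 0.033 m and x of yellow1 in the frame of tray between -0.098 and 0.098 m and y of yellow1 in the frame of tray between -0.103 and 0.103 m) and (z of yellow2 in the frame of tray below 0.033 m and x of yellow2 in the frame of tray between -0.098 and 0.098 m and y of yellow2 in the frame of tray between -0.103 and 0.103 m) and (z of yellow3 in the frame of tray below 0.033 m and x of yellow3 in the frame of tray between -0.098 and 0.098 m and y of yellow3 in the frame of tray between -0.103 and 0.103 m) and (z of blue4 in the frame of chest below 0.035 m and x of blue4 in the frame of chest between -0.08 and 0.08 m and y of blue4 in the frame of chest between -0.134 and 0.134 m) and (z of blue5 in the frame of chest below 0.035 m and x of blue5 in the frame of chest between -0.08 and 0.08 m and y of blue5 in the frame of chest between -0.134 and 0.134 m) and (z of yellow4 in the frame of tray below 0.033 m and x of yellow4 in the frame of tray between -0.098 and 0.098 m and y of yellow4 in the frame of tray between -0.103 and 0.103 m) and (z of yellow5 in the frame of tray below 0.033 m and x of yellow5 in the frame of tray between -0.098 and 0.098 m and y of yellow5 in the frame of tray between -0.103 and 0.103 m))) and value of joint lid below 0.04 rad); the robot touches nothing.
It fails at once if a test tile, the cup, the jar, the bowl, the scraper or the mug is moved more than 40 mm (distance of any of blue_tile, yellow_tile, slip_cup, glaze_jar, thrown_bowl, scraper, mug from where it was at the start of the episode above 0.04 m).
Of blue1, blue2, blue3, yellow1, yellow2, yellow3, blue4, blue5, yellow4, yellow5 only 9 to 10 are there at a start; the rules pass over those that are not, and their reading is None.
At some moment in a run one of blue4, blue5, yellow4, yellow5 may be knocked a few centimetres aside while the robot is not near it.
Once in a run the grip may slacken for a moment while it holds something.
It also fails if it takes over 184 s, if anything falls off the work surface, if the arm or the gripper's body presses on something with over 40 N, if the wrist force passes 120 N, or if a joint passes its speed limit or range.

## Working session

There is one attempt and no reset: what is moved stays moved. The work goes in short steps, Python scripts to look and compute and a shell command to move; the robot and the scene stay as the last step left them, time stands still between calls to the robot, and variables do not carry over. Pictures are saved under pics/ and viewed, at most 14 in all, crops included, and the job is handed in when it is done.

```bash
mkdir -p pics; ls; python3 - <<'E'
from station import bot
import cv2
for n in("scene","top"):
    im=bot.snapshot(n); cv2.imwrite(f"pics/{n}0.png",im[:,:,::-1]); c=bot.camera_info(n); print(n,c)
print(bot.state())
E
```

```text
pics
scene {'fx': 454.3217902223832, 'fy': 454.3217902223832, 'cx': 323.0320088263615, 'cy': 239.18634120954655, 'R': array([[-0.84247259,  0.53848498, -0.01654875],
       [ 0.39050656,  0.58921891, -0.70733705],
       [-0.37113954, -0.60237448, -0.70668269]]), 't': array([ 0.48529645, -0.15323103,  1.36953307])}
top {'fx': 609.421464853881, 'fy': 609.421464853881, 'cx': 325.3220349437988, 'cy': 237.78381538240313, 'R': array([[ 0.0251179 , -0.99965609,  0.00753558],
       [-0.98952128, -0.02593396, -0.14203895],
       [ 0.14218553, -0.00388889, -0.98983239]]), 't': array([-0.03753576,  0.529231  ,  1.61989184])}
{'time': 0.1, 'qpos': array([-1.23160157e+00,  4.91509353e-01,  1.55937048e+00, -8.14316586e-06,
        1.09171600e+00, -1.05604029e-01]), 'qvel': array([ 0.00174882, -0.000249  , -0.00190732, -0.00191065,  0.00159829,
       -0.00018987]), 'effort': array([ 3.55232260e-03, -6.19443297e+01, -2.62026787e+01, -1.16571182e-04,
        2.89036157e-03, -3.88979959e-05]), 'tcp_pos': array([ 0.26887446, -0.56399435,  0.23078613]), 'orientation': array([-3.14059430e+00, -9.85607178e-05,  4.44802494e-01]), 'force': array([ 0.99228964, -0.36756092, -0.55895463]), 'ft_torque': array([ 0.00228668, -0.0507408 ,  0.05484592]), 'grasp_force': 0.0, 'opening': 0.0850838221033385}
```

View pics/top0.png

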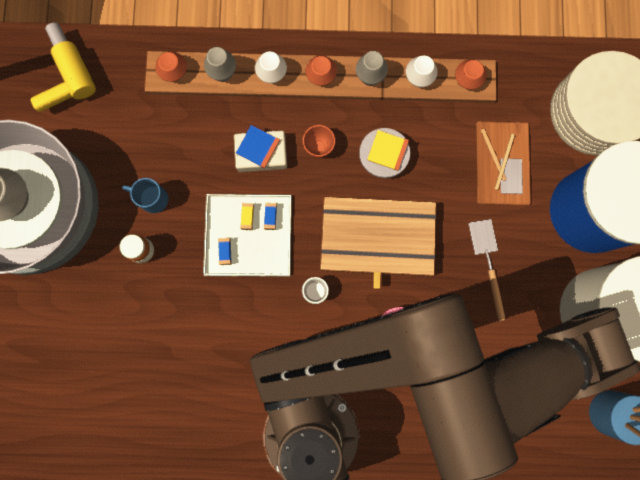

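View pics/scene0.png

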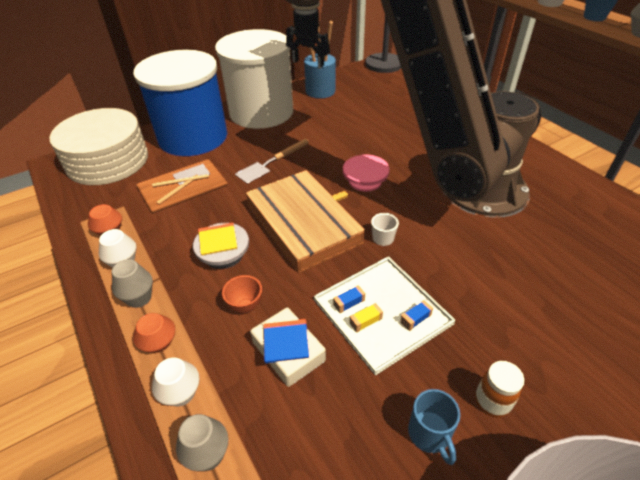

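Top view: the yellow tile lies on the grey steel wheel (385,152), so today's colour is yellow. The blue tile is on the plaster block (260,148). The tray spans about (205..292, 195..276) with blue stamps at (271,216) and (224,251) and a yellow one at (247,216). The chest lid spans about (322..437, 198..275) with its handle at (377,280). I'll crop for precise corners.

```bash
cat > h.py <<'E'
import numpy as np, cv2
from station import bot
def p2w(uv,z,n="top"):
    c=bot.camera_info(n);R=np.array(c["R"]);t=np.array(c["t"])
    d=R.T@np.array([(uv[0]-c["cx"])/c["fx"],(uv[1]-c["cy"])/c["fy"],1.]);o=-R.T@t
    return o+d*(z-o[2])/d[2]
def w2p(X,n="top"):
    c=bot.camera_info(n);q=np.array(c["R"])@X+c["t"];return np.array([c["fx"]*q[0]/q[2]+c["cx"],c["fy"]*q[1]/q[2]+c["cy"]])
def snap(name,cam="top",crop=None,s=1):
    im=bot.snapshot(cam)[:,:,::-1].copy()
    if crop: x0,x1,y0,y1=crop;im=im[y0:y1,x0:x1]
    cv2.imwrite(f"pics/{name}.png",cv2.resize(im,None,fx=s,fy=s,interpolation=cv2.INTER_CUBIC))
E
python3 -c "
from h import *
snap('crop1','top',(195,445,185,300),3.2)"
```

```text
(no output)
```

View pics/crop1.png

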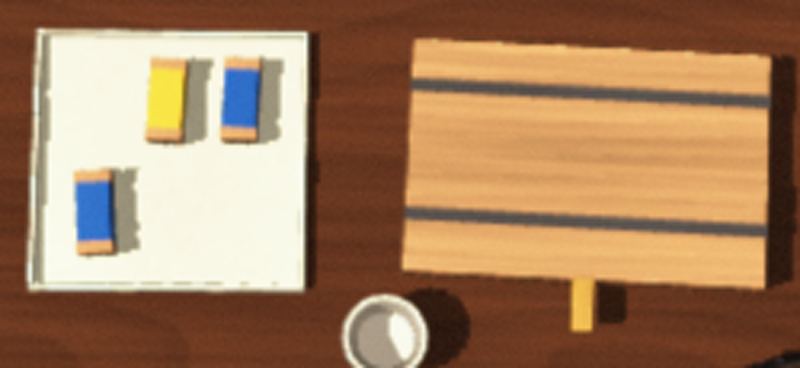

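```bash
python3 - <<'E'
from h import *
from scipy.optimize import least_squares
f=lambda a:(195+a[0]/3.2,185+a[1]/3.2)
def fit(c,L,W,z):
    # order TL(+x,+y) TR(+x,-y) BR(-x,-y) BL(-x,+y)
    P=np.array([p2w(f(q),z)[:2] for q in c]);B=np.array([[L,W],[L,-W],[-L,-W],[-L,W]])/2
    r=least_squares(lambda v:(B@np.array([[np.cos(v[2]),np.sin(v[2])],[-np.sin(v[2]),np.cos(v[2])]])+v[:2]-P).ravel(),[.6,0,0])
    print(r.x.round(4),np.degrees(r.x[2]).round(2),(r.fun*1000).round(1)); return r.x
c=fit([(413,39),(770,56),(765,289),(402,270)],.198,.304,.053)
t=fit([(38,30),(308,32),(304,290),(28,290)],.225,.235,.016)
print("handle",p2w(f((582,280)),.055),p2w(f((582,331)),.055))
for n,a in dict(b4=(95,212),b5=(241,99),y=(166,99)).items():
    w=p2w(f(a),.034)
    R=lambda v:np.array([[np.cos(v[2]),np.sin(v[2])],[-np.sin(v[2]),np.cos(v[2])]])
    print(n,w,(R(t)@(w[:2]-t[:2])).round(4))
for n,p in dict(cup=((385,330),.06)).items(): print(n,p2w(f(p[0]),p[1]))
print("handle pred",c[:2]-np.array([.121*np.cos(c[2]),.121*np.sin(c[2])]))
c_=bot.camera_info("top");print("cam",-np.array(c_["R"]).T@c_["t"])
np.save("ct.npy",[c,t])
E
```

```text
[ 0.5371 -0.1675 -0.0234] -1.34 [ 0.3 -0.2 -0.2 -0.2  0.5  0.1 -0.5  0.3]
[0.536  0.1892 0.0196] 1.12 [-0.3  0.6 -0.2  0.1 -0.5 -0.3  1.  -0.4]
handle [ 0.43749756 -0.16393143  0.055     ] [ 0.39498585 -0.16448828  0.055     ]
b4 [0.48650437 0.24822656 0.034     ] [-0.0483  0.06  ]
b5 [0.58706639 0.12818207 0.034     ] [ 0.0499 -0.062 ]
y [0.58536833 0.19229384 0.034     ] [0.0494 0.0021]
cup [ 0.39132617 -0.00070995  0.06      ]
handle pred [ 0.41610493 -0.16465464]
cam [ 0.29430298 -0.01749821  1.67887568]
```

```bash
cat >> h.py <<'E'
C,T=np.load("ct.npy")
def fr(v,x,y): return v[:2]+[np.cos(v[2])*x-np.sin(v[2])*y,np.sin(v[2])*x+np.cos(v[2])*y]
def go(x,y,z,yaw,p=None,ps=None):
    "tool-axes shift (m) and turn (deg) to the target"
    s=bot.state();p=s["tcp_pos"] if p is None else p;ps=s["orientation"][2] if ps is None else ps
    d=np.array([x,y,z])-p;c,n=np.cos(ps),np.sin(ps)
    print("shift",np.round([d[0]*c+d[1]*n,d[0]*n-d[1]*c,-d[2]],4),"turn",round(np.degrees(ps-yaw),2))
E
python3 -c "
from h import *
go(*fr(C,-.127,0),.12,C[2]); print(p2w((366,172),.05,'scene'))"
python3 -m jog '[1,0.297,-0.301,0.081,10,1,0.297,-0.301,0.081,20,1,0.297,-0.301,0.081,26.8,1,0.297,-0.301,0.081,26.8,1,0.297,-0.301,0.081,26.8,1,0.297,-0.301,0.081,26.8,1,0.297,-0.301,0.081,26.8,1,0.297,-0.301,0.081,26.8]'
python3 -m jog '[0.5,0,0,0,0,0.5,0,0,0,0]'
python3 -c "
from h import *
s=bot.state();print(s)
go(*fr(C,-.127,0),.036,C[2])"
```

```text
shift [ 0.2994 -0.2998  0.1109] turn 26.83
[ 0.28826159 -0.21084946  0.05      ]
time: 1.15
tcp_pos: [0.4078, -0.1616, 0.1498]
orientation: [-3.141, 0.001, -0.018]
force: [-0.1, -0.1, -0.5]
opening: 0.0854
grasp_force: 0.0
time: 1.4
tcp_pos: [0.4074, -0.1657, 0.1504]
orientation: [3.141, -0.0, -0.024]
force: [-0.3, -0.1, -0.8]
opening: 0.0515
grasp_force: 0.0
{'time': 1.4, 'qpos': array([-5.36651758e-01,  3.52303480e-01,  2.08797117e+00, -1.93464587e-04,
        7.00785899e-01,  1.05876562e+00]), 'qvel': array([-0.00666483, -0.00033671,  0.00136347, -0.00102198, -0.00016135,
        0.00422807]), 'effort': array([ 6.94997739e-01, -4.37144315e+01, -1.75664896e+01,  8.96704034e-03,
        3.65418280e-03, -8.10760976e-03]), 'tcp_pos': array([ 0.40742007, -0.16572696,  0.15044889]), 'orientation': array([ 3.14122314e+00, -4.02691407e-04, -2.44731391e-02]), 'force': array([-0.30408912, -0.09541393, -0.76563643]), 'ft_torque': array([-0.09678746,  0.04501662,  0.07031443]), 'grasp_force': 0.0, 'opening': 0.051544045982430994}
shift [ 0.0027 -0.0013  0.1144] turn -0.06
```

```bash
python3 -m jog '[0.5,0.002,-0.001,0.05,0,0.5,0.002,-0.001,0.1,0,0.5,0.002,-0.001,0.112,0,0.5,0.002,-0.001,0.112,0,0,0.002,-0.001,0.112,0,0,0.002,-0.001,0.112,0,0,0.002,-0.001,0.112,0,0,0.002,-0.001,0.112,0]' 40
python3 -c "
import numpy as np
R=.227
for z0 in [0]:
  for a in np.arange(0,101,6): print(a,(R*(1-np.cos(np.radians(a)))).round(3),(-R*np.sin(np.radians(a))).round(3))"
```

```text
time: 2.4
tcp_pos: [0.4101, -0.164, 0.0398]
orientation: [3.14, -0.002, -0.023]
force: [-0.8, 2.4, 7.0]
opening: 0.0167
grasp_force: 40.2
0 0.0 -0.0
6 0.001 -0.024
12 0.005 -0.047
18 0.011 -0.07
24 0.02 -0.092
30 0.03 -0.113
36 0.043 -0.133
42 0.058 -0.152
48 0.075 -0.169
54 0.094 -0.184
60 0.113 -0.197
66 0.135 -0.207
72 0.157 -0.216
78 0.18 -0.222
84 0.203 -0.226
90 0.227 -0.227
96 0.251 -0.226
```

```bash
python3 -m jog '[0,0.001,0,-0.024,0,0,0.005,0,-0.047,0,0,0.011,0,-0.07,0,0,0.02,0,-0.092,0,0,0.03,0,-0.113,0,0,0.043,0,-0.133,0,0,0.058,0,-0.152,0,0,0.075,0,-0.169,0]'
python3 -c "
from h import *
snap('lid1','scene',(220,420,60,280),2.5)"
```

```text
time: 3.4
tcp_pos: [0.4854, -0.1658, 0.209]
orientation: [3.14, -0.003, -0.023]
force: [8.9, -6.0, -13.5]
opening: 0.0167
grasp_force: 39.3
```

View pics/lid1.png

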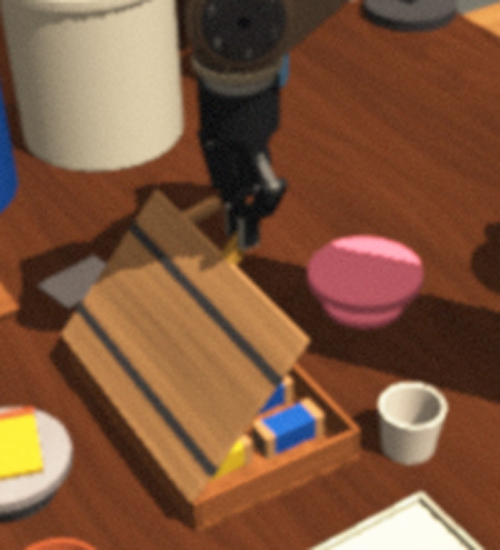

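The lid is held at about 48° and stamps are visible below it. Continuing along the arc.

```bash
python3 -m jog '[0,0.019,0,-0.015,0,0,0.038,0,-0.028,0,0,0.06,0,-0.038,0,0,0.082,0,-0.047,0,0,0.105,0,-0.053,0,0,0.128,0,-0.057,0,0,0.152,0,-0.058,0,0,0.172,0,-0.057,0]'
python3 -m jog '[0,0,0,0,0,0,0,0,0,0]'
python3 -c "
from h import *
snap('lid2','scene',(220,420,60,280),2.5)"
```

```text
time: 4.45
tcp_pos: [0.6568, -0.1701, 0.2664]
orientation: [3.139, -0.002, -0.023]
force: [-1.6, -5.4, 0.6]
opening: 0.0164
grasp_force: 39.0
time: 4.7
tcp_pos: [0.6564, -0.1701, 0.2664]
orientation: [3.139, -0.002, -0.023]
force: [-1.7, -5.3, 2.9]
opening: 0.0167
grasp_force: 39.9
```

View pics/lid2.png

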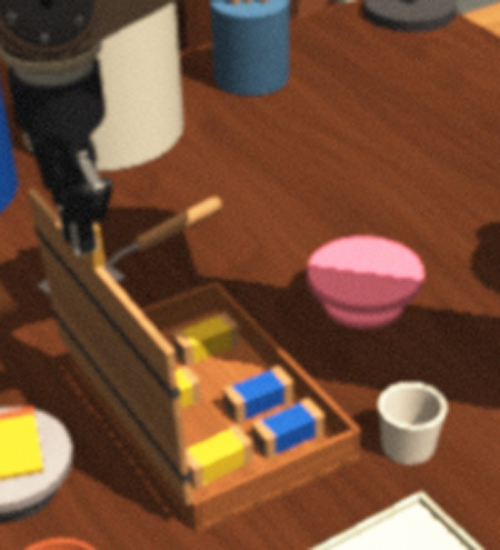

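```bash
python3 -m jog '[0.5,0,0,0,0,0.5,0,0,0,0,0.5,0,0,-0.02,0,0.5,0,0,-0.06,0,0.5,0,0,-0.08,0,0.5,-0.06,0,-0.08,0,0.5,-0.12,0,-0.08,0,0.5,-0.15,0,-0.08,0]'
python3 -m jog '[0.5,0,-0.06,0,0,0.5,0,-0.12,0,0,0.5,0,-0.18,0,0,0.5,0,-0.24,0,0,0.5,0,-0.3,0,0,0.5,0,-0.36,0,0,0.5,0,-0.37,0,0,0.5,0,-0.37,0,0]'
python3 -c "
from h import *
snap('top2','top',(195,445,185,300),3.2)"
```

```text
time: 5.75
tcp_pos: [0.504, -0.1653, 0.3449]
orientation: [3.141, -0.001, -0.023]
force: [1.1, -0.5, 0.7]
opening: 0.0428
grasp_force: 0.0
time: 6.75
tcp_pos: [0.5147, 0.2042, 0.3442]
orientation: [3.141, 0.0, -0.021]
force: [-0.7, -0.5, 0.2]
opening: 0.0428
grasp_force: 0.0
```

View pics/top2.png

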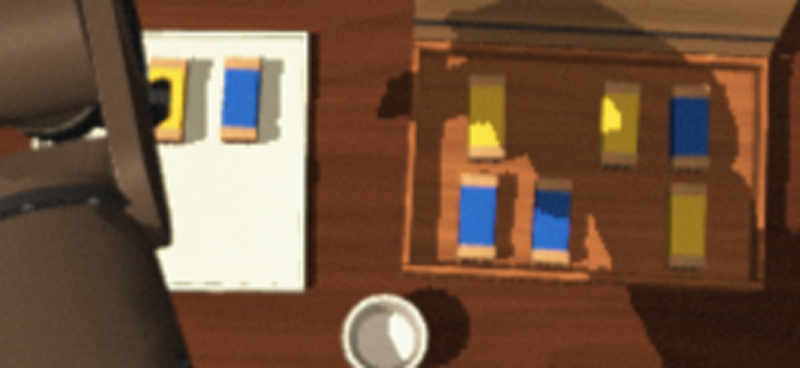

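Chest: yellow at (487,118), (621,123), (687,226) and blue at (690,127), (478,217), (551,220) in crop pixels, all flat with the lid standing back.

```bash
python3 - <<'E'
from h import *
f=lambda a:(195+a[0]/3.2,185+a[1]/3.2)
for n,a in dict(yA=(487,118),yB=(621,123),yC=(687,226),b1=(690,127),b2=(478,217),b3=(551,220)).items():
    w=p2w(f(a),.036)[:2];R=np.array([[np.cos(C[2]),np.sin(C[2])],[-np.sin(C[2]),np.cos(C[2])]])
    print(n,w.round(4),(R@(w-C[:2])).round(4))
for x in(-.05,.05):
    for y in(-.064,0,.064): print("tray",x,y,fr(T,x,y).round(4))
for x in(-.047,.037):
    for y in(-.087,-.029,.029,.087): print("chest",x,y,fr(C,x,y).round(4))
go(*fr(C,.037,.087),.06,C[2])
E
```

```text
yA [ 0.5758 -0.0826] [0.0367 0.0857]
yB [ 0.5745 -0.1972] [ 0.0381 -0.0289]
yC [ 0.4874 -0.2542] [-0.0477 -0.0878]
b1 [ 0.5726 -0.2563] [ 0.0376 -0.0879]
b2 [ 0.4905 -0.0767] [-0.0487  0.0897]
b3 [ 0.4895 -0.1387] [-0.0482  0.0277]
tray -0.05 -0.064 [0.4872 0.1242]
tray -0.05 0 [0.486  0.1882]
tray -0.05 0.064 [0.4847 0.2522]
tray 0.05 -0.064 [0.5872 0.1262]
tray 0.05 0 [0.586  0.1902]
tray 0.05 0.064 [0.5847 0.2542]
chest -0.047 -0.087 [ 0.488  -0.2534]
chest -0.047 -0.029 [ 0.4894 -0.1954]
chest -0.047 0.029 [ 0.4908 -0.1374]
chest -0.047 0.087 [ 0.4921 -0.0794]
chest 0.037 -0.087 [ 0.572  -0.2553]
chest 0.037 -0.029 [ 0.5734 -0.1973]
chest 0.037 0.029 [ 0.5747 -0.1394]
chest 0.037 0.087 [ 0.5761 -0.0814]
shift [0.0677 0.2833 0.2843] turn 0.03
```

```bash
python3 -m jog '[0.5,0.068,0.284,0.2,0,0.5,0.068,0.284,0.2,0,0.5,0.068,0.284,0.2,0,0.5,0.068,0.284,0.2,0,0.5,0.068,0.284,0.2,0,0.5,0.068,0.284,0.2,0,0.5,0.068,0.284,0.26,0,0.5,0.068,0.284,0.28,0]'
python3 -m jog '[0.5,0,0,0,0]'
python3 -c "
from h import *
go(.5757,-.082,.009,C[2])"
```

```text
time: 7.8
tcp_pos: [0.5746, -0.0837, 0.0616]
orientation: [-3.141, 0.004, -0.026]
force: [0.7, -0.6, 0.6]
opening: 0.0428
grasp_force: 0.0
time: 7.92
tcp_pos: [0.5754, -0.083, 0.0632]
orientation: [-3.141, 0.003, -0.025]
force: [0.2, 0.2, -0.5]
opening: 0.0427
grasp_force: 0.0
shift [ 0.0002 -0.001   0.0542] turn -0.1
```

Good alignment. Descend, grip, lift, and carry to the tray.

```bash
python3 -m jog '[0.5,0,-0.001,0.04,0,0.5,0,-0.001,0.053,0,0.5,0,-0.001,0.053,0,0,0,-0.001,0.053,0,0,0,-0.001,0.053,0,0,0,-0.001,0.053,0,0,0,-0.001,-0.01,0,0,0,-0.001,-0.05,0]' 60
python3 -m jog '[0,0,0,0,0]'
python3 -c "
from h import *
go(.487,.124,.05,C[2])"
```

```text
time: 8.93
tcp_pos: [0.5769, -0.0806, 0.1171]
orientation: [3.141, -0.002, -0.023]
force: [0.5, 0.0, -0.5]
opening: 0.0291
grasp_force: 59.2
time: 9.05
tcp_pos: [0.5779, -0.0808, 0.118]
orientation: [3.14, -0.006, -0.023]
force: [-0.2, 0.1, -0.3]
opening: 0.0288
grasp_force: 59.2
shift [-0.0955 -0.2027  0.068 ] turn 0.04
```

```bash
python3 -m jog '[0,-0.094,-0.203,0,0,0,-0.094,-0.203,0,0,0,-0.094,-0.203,0,0,0,-0.094,-0.203,0,0,0,-0.094,-0.203,0.04,0,0,-0.094,-0.203,0.068,0,0,-0.094,-0.203,0.068,0,0,-0.094,-0.203,0.068,0]'
python3 -c "
from h import *
go(.487,.124,.008,C[2])"
```

```text
time: 10.05
tcp_pos: [0.4874, 0.1245, 0.0468]
orientation: [3.142, -0.0, -0.023]
force: [-0.0, 0.2, -0.7]
opening: 0.0291
grasp_force: 59.2
shift [-0.0004  0.0005  0.0388] turn 0.02
```

```bash
python3 -m jog '[0,0,0,0.025,0,0,0,0,0.039,0,0,0,0,0.039,0,0.5,0,0,0.039,0,0.5,0,0,0.039,0,0.5,0,0,0.039,0,0.5,0,0,-0.02,0,0.5,0.05,-0.002,-0.04,0]'
python3 -m jog '[0.5,0.05,-0.003,0,0,0.5,0.05,-0.003,0.02,0,0.5,0.05,-0.003,0.02,0]'
python3 -c "
from h import *
go(.587,.128,.007,C[2]);snap('a','top',(195,445,185,300),3.2)"
```

```text
time: 11.05
tcp_pos: [0.5363, 0.1256, 0.0889]
orientation: [3.142, -0.0, -0.022]
force: [1.5, 0.7, 0.0]
opening: 0.0427
grasp_force: 0.0
time: 11.42
tcp_pos: [0.5864, 0.1271, 0.065]
orientation: [3.141, 0.003, -0.023]
force: [-0.5, -1.3, 0.8]
opening: 0.0423
grasp_force: 0.0
shift [ 0.0005 -0.0009  0.058 ] turn 0.02
```

View pics/a.png

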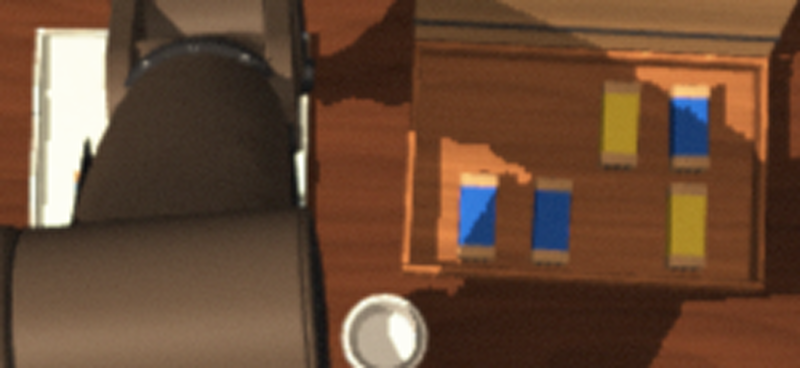

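The arm hides the tray; the chest is as expected with yA gone. Grasp blue5.

```bash
python3 -m jog '[0.5,0,-0.001,0.04,0,0.5,0,-0.001,0.058,0,0.5,0,-0.001,0.058,0,0,0,-0.001,0.058,0,0,0,-0.001,0.058,0,0,0,-0.001,0.058,0,0,0,-0.001,0,0,0,0,-0.001,-0.05,0]' 60
python3 -c "
from h import *
go(.576,-.08,.06,C[2])"
```

```text
time: 12.48
tcp_pos: [0.5872, 0.1282, 0.1179]
orientation: [3.141, 0.0, -0.023]
force: [0.7, -0.2, -1.4]
opening: 0.0289
grasp_force: 59.7
shift [-0.0064  0.2084  0.0579] turn 0.02
```

```bash
python3 -m jog '[0,-0.007,0.06,0,0,0,-0.007,0.12,0,0,0,-0.007,0.18,0,0,0,-0.007,0.209,0,0,0,-0.007,0.209,0.04,0,0,-0.007,0.209,0.06,0,0,-0.007,0.209,0.06,0]'
python3 -c "
from h import *
go(.576,-.08,.010,C[2]);snap('b','top',(195,305,185,300),5)"
```

```text
time: 13.35
tcp_pos: [0.5748, -0.0805, 0.0554]
orientation: [-3.141, 0.002, -0.023]
force: [0.1, 0.7, -0.7]
opening: 0.0289
grasp_force: 59.8
shift [ 0.0011 -0.0005  0.0454] turn 0.02
```

View pics/b.png

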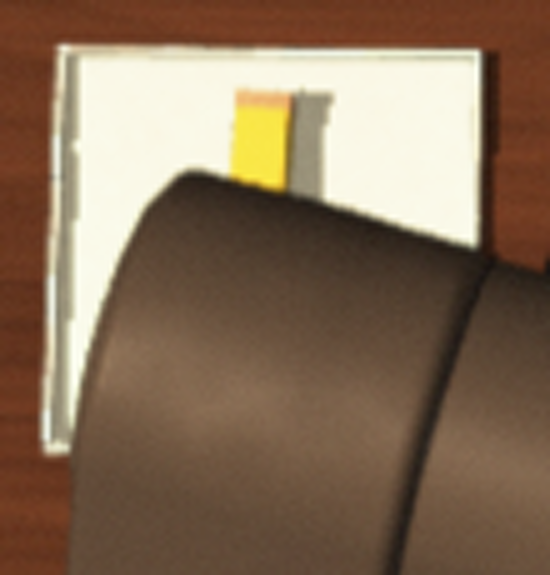

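Tray's yellow stamp is still at its place. Place blue5 and go on to yB.

```bash
python3 -m jog '[0,0.001,0,0.03,0,0,0.001,0,0.045,0,0,0.001,0,0.045,0,0.5,0.001,0,0.045,0,0.5,0.001,0,0.045,0,0.5,0.001,0,0.03,0,0.5,0.001,0,-0.02,0,0.5,0.002,0.06,-0.02,0]'
python3 -m jog '[0.5,-0.001,0.057,0,0,0.5,-0.001,0.057,0.015,0,0.5,-0.001,0.057,0.015,0,0.5,-0.001,0.057,0.015,0]'
python3 -c "
from h import *
go(.574,-.1972,.009,C[2])"
```

```text
time: 14.4
tcp_pos: [0.578, -0.1391, 0.0809]
orientation: [3.14, -0.006, -0.018]
force: [1.1, 0.4, 0.1]
opening: 0.0428
grasp_force: 0.0
time: 14.9
tcp_pos: [0.574, -0.1965, 0.0618]
orientation: [-3.142, 0.0, -0.022]
force: [0.4, -0.4, -0.1]
opening: 0.0425
grasp_force: 0.0
shift [0.0001 0.0007 0.0528] turn 0.1
```

```bash
python3 -m jog '[0.5,0,0.001,0.04,0,0.5,0,0.001,0.052,0,0.5,0,0.001,0.052,0,0,0,0.001,0.052,0,0,0,0.001,0.052,0,0,0,0.001,0.052,0,0,0,0.001,0,0,0,0,0.001,-0.05,0]' 60
python3 -c "
from h import *
go(.486,.188,.05,C[2]);snap('c','top',(195,305,185,300),5)"
```

```text
time: 15.9
tcp_pos: [0.5736, -0.1985, 0.1126]
orientation: [-3.141, 0.001, -0.023]
force: [-0.1, -0.6, 0.2]
opening: 0.0289
grasp_force: 59.8
shift [-0.0965 -0.3844  0.0626] turn 0.02
```

View pics/c.png

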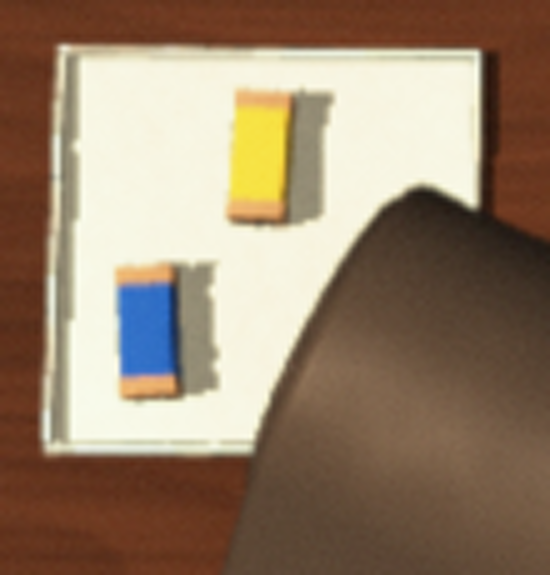

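Blue4 (147,331) and the yellow stamp (260,156) are unmoved. Carry yB over.

```bash
python3 -m jog '[0,-0.015,-0.06,0,0,0,-0.03,-0.12,0,0,0,-0.045,-0.18,0,0,0,-0.06,-0.24,0,0,0,-0.075,-0.3,0,0,0,-0.09,-0.36,0,0,0,-0.0965,-0.384,0.02,0,0,-0.0965,-0.384,0.06,0]'
python3 -m jog '[0,0,0,0,0]'
python3 -c "
from h import *
go(.486,.187,.008,C[2])"
```

```text
time: 16.95
tcp_pos: [0.4865, 0.1897, 0.052]
orientation: [-3.141, -0.004, -0.02]
force: [1.2, -0.7, -0.6]
opening: 0.0294
grasp_force: 59.9
time: 17.08
tcp_pos: [0.4849, 0.1876, 0.0497]
orientation: [3.14, 0.004, -0.022]
force: [-0.3, -0.1, -0.2]
opening: 0.0294
grasp_force: 59.8
shift [0.0011 0.0005 0.0417] turn 0.06
```

```bash
python3 -m jog '[0,0.001,0,0.03,0,0,0.001,0,0.042,0,0,0.001,0,0.042,0,0.5,0.001,0,0.042,0,0.5,0.001,0,0.042,0,0.5,0.001,0,0.03,0,0.5,0.001,0,-0.02,0,0.5,0.001,-0.03,-0.02,0]'
python3 -m jog '[0.5,0,-0.031,0,0,0.5,0,-0.031,0.015,0,0.5,0,-0.031,0.015,0]'
python3 -c "
from h import *
go(.4865,.248,.008,C[2])"
```

```text
time: 18.08
tcp_pos: [0.4893, 0.2173, 0.0752]
orientation: [-3.14, -0.005, -0.025]
force: [-0.1, -0.1, -1.2]
opening: 0.0429
grasp_force: 0.0
time: 18.45
tcp_pos: [0.4878, 0.248, 0.0556]
orientation: [3.141, 0.002, -0.023]
force: [1.1, 0.1, 0.2]
opening: 0.0427
grasp_force: 0.0
shift [-0.0013 -0.      0.0476] turn 0.05
```

```bash
python3 -m jog '[0.5,-0.001,0,0.04,0,0.5,-0.001,0,0.048,0,0.5,-0.001,0,0.048,0,0,-0.001,0,0.048,0,0,-0.001,0,0.048,0,0,-0.001,0,0.048,0,0,-0.001,0,0,0,0,-0.001,0,-0.06,0]' 60
python3 -c "
from h import *
go(.574,-.168,.06,C[2])"
```

```text
time: 19.45
tcp_pos: [0.487, 0.2483, 0.1172]
orientation: [3.141, 0.002, -0.023]
force: [1.4, 0.1, -0.6]
opening: 0.0297
grasp_force: 57.9
shift [0.0965 0.4142 0.0572] turn 0.02
```

```bash
python3 -m jog '[0,0.014,0.06,0,0,0,0.028,0.12,0,0,0,0.042,0.18,0,0,0,0.056,0.24,0,0,0,0.07,0.3,0,0,0,0.084,0.36,0,0,0,0.0965,0.414,0,0,0,0.0965,0.414,0.05,0]'
python3 -m jog '[0,0,0,0.007,0,0,0,0,0.007,0]'
python3 -c "
from h import *
go(.574,-.168,.010,C[2]);snap('d','top',(195,445,185,300),3.2)"
```

```text
time: 20.45
tcp_pos: [0.5769, -0.1721, 0.0689]
orientation: [3.138, -0.008, -0.027]
force: [0.2, 1.3, -1.7]
opening: 0.0293
grasp_force: 58.0
time: 20.7
tcp_pos: [0.5746, -0.167, 0.0599]
orientation: [-3.141, 0.0, -0.022]
force: [1.2, -0.1, 0.4]
opening: 0.0292
grasp_force: 57.9
shift [-0.0006  0.001   0.0499] turn 0.07
```

View pics/d.png

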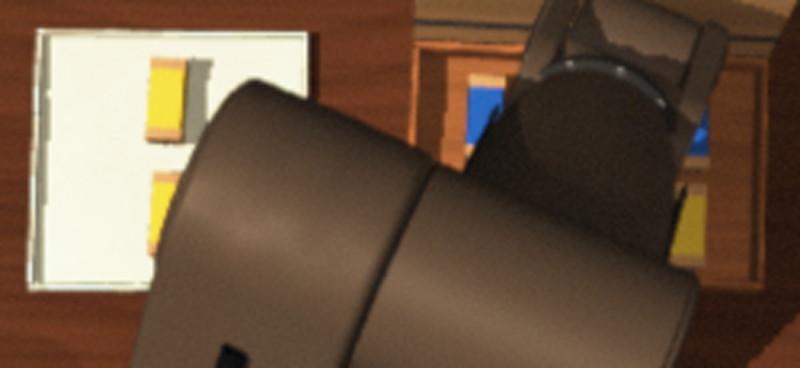

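All as expected: yellows in the tray at (166,100) and (163,214), blue5 in the chest at (487,115). Place blue4 and fetch yC.

```bash
python3 -m jog '[0,0,0.001,0.03,0,0,0,0.001,0.05,0,0,0,0.001,0.05,0,0.5,0,0.001,0.05,0,0.5,0,0.001,0.05,0,0.5,0,0.001,0.03,0,0.5,0,0.001,-0.02,0,0.5,-0.03,0.03,-0.02,0]'
python3 -m jog '[0.5,-0.055,0.058,0,0,0.5,-0.055,0.058,0,0,0.5,-0.055,0.058,0.015,0,0.5,-0.055,0.058,0.015,0]'
python3 -c "
from h import *
go(.4877,-.254,.009,C[2])"
```

```text
time: 21.75
tcp_pos: [0.5462, -0.1967, 0.083]
orientation: [3.139, -0.007, -0.02]
force: [0.0, -0.5, -0.6]
opening: 0.0427
grasp_force: 0.0
time: 22.25
tcp_pos: [0.4877, -0.2527, 0.0631]
orientation: [-3.141, 0.001, -0.022]
force: [-0.2, 0.6, 0.1]
opening: 0.0424
grasp_force: 0.0
shift [-0.      0.0013  0.0541] turn 0.06
```

```bash
python3 -m jog '[0.5,0,0.001,0.04,0,0.5,0,0.001,0.053,0,0.5,0,0.001,0.053,0,0,0,0.001,0.053,0,0,0,0.001,0.053,0,0,0,0.001,0.053,0,0,0,0.001,0,0,0,0,0.001,-0.05,0]' 60
python3 -c "
from h import *
go(.585,.254,.05,C[2])
snap('e','top',(195,445,185,300),3.2)"
```

```text
time: 23.25
tcp_pos: [0.4872, -0.2545, 0.1156]
orientation: [-3.141, 0.001, -0.023]
force: [-0.7, -0.4, -1.5]
opening: 0.0287
grasp_force: 59.7
shift [ 0.086  -0.5106  0.0656] turn 0.02
```

View pics/e.png

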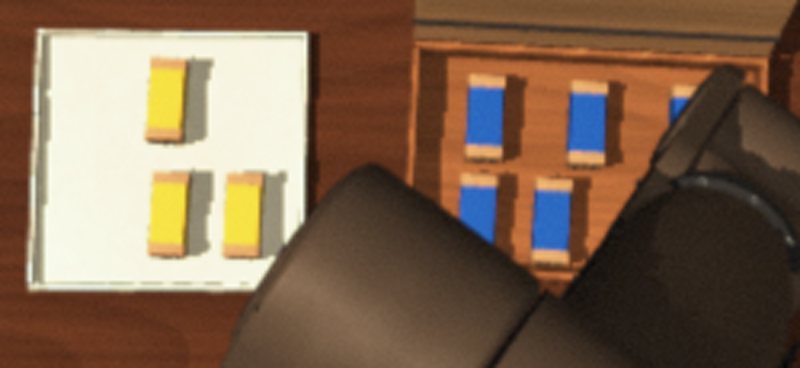

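Three yellows are in the tray and five blues in the chest, all separate; the last yellow is in the gripper.

```bash
python3 -m jog '[0,0.01,-0.06,0,0,0,0.02,-0.12,0,0,0,0.03,-0.18,0,0,0,0.04,-0.24,0,0,0,0.05,-0.3,0,0,0,0.06,-0.36,0,0,0,0.07,-0.42,0,0,0,0.08,-0.47,0,0]'
python3 -m jog '[0,0.006,-0.04,0,0,0,0.006,-0.04,0.04,0,0,0.006,-0.04,0.065,0,0,0.006,-0.04,0.065,0]'
python3 -c "
from h import *
go(.585,.254,.008,C[2])"
```

```text
time: 24.3
tcp_pos: [0.5782, 0.2158, 0.1143]
orientation: [3.142, -0.0, -0.022]
force: [0.6, 0.0, -1.3]
opening: 0.0287
grasp_force: 59.8
time: 24.8
tcp_pos: [0.5842, 0.2531, 0.0476]
orientation: [3.14, 0.003, -0.023]
force: [-0.8, -0.3, -0.7]
opening: 0.0286
grasp_force: 59.8
shift [ 0.0008 -0.0009  0.0396] turn 0.03
```

```bash
python3 -m jog '[0,0.001,-0.001,0.025,0,0,0.001,-0.001,0.04,0,0,0.001,-0.001,0.04,0,0.5,0.001,-0.001,0.04,0,0.5,0.001,-0.001,0.04,0,0.5,0.001,-0.001,0.03,0,0.5,0.001,-0.001,-0.02,0,0.5,0.001,-0.001,-0.08,0]'
python3 -m jog '[0.5,0,0.06,-0.06,0,0.5,0,0.12,-0.12,0,0.5,0,0.18,-0.18,0,0.5,0,0.24,-0.22,0,0.5,0,0.3,-0.22,0,0.5,0,0.36,-0.22,0,0.5,0,0.42,-0.22,0,0.5,0,0.42,-0.22,0]'
python3 -c "
from h import *
H=fr(C,.099,0);print(H);go(*fr(C,.099+.040,0),.266,C[2])
snap('g','scene')"
```

```text
time: 25.8
tcp_pos: [0.5858, 0.2541, 0.1306]
orientation: [3.141, 0.002, -0.023]
force: [1.7, 0.1, 0.2]
opening: 0.0425
grasp_force: 0.0
time: 26.8
tcp_pos: [0.5759, -0.1675, 0.3507]
orientation: [3.141, -0.001, -0.023]
force: [-0.3, -0.8, 0.1]
opening: 0.0423
grasp_force: 0.0
[ 0.6360447  -0.16980225]
shift [0.1002 0.0009 0.0847] turn 0.01
```

View pics/g.png

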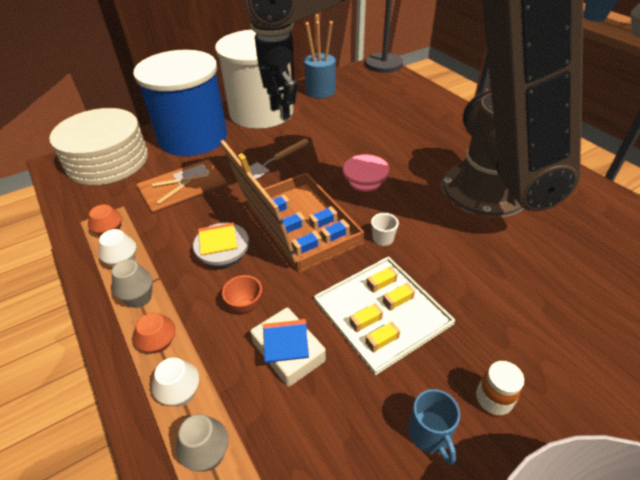

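Four yellows lie in the tray and five blues in the chest; the lid leans back with its tab at (243,162). Now grip the handle and reverse the arc.

```bash
python3 -m jog '[0.5,0.05,0,0,0,0.5,0.1,0.001,0,0,0.5,0.1,0.001,0,0,0.5,0.1,0.001,0.05,0,0.5,0.1,0.001,0.085,0,0.5,0.1,0.001,0.085,0]'
python3 -m jog '[0,0,0,0,0,0,0,0,0,0,0,0,0,0,0,0,0,0,0,0]' 40
python3 -c "
import numpy as np
R=.226;r=np.radians
for a in range(100,-3,-6): print(a,(R*(np.cos(r(100))-np.cos(r(a)))).round(3),(R*(np.sin(r(100))-np.sin(r(a)))).round(3))"
```

```text
time: 27.6
tcp_pos: [0.675, -0.1685, 0.2629]
orientation: [-3.14, 0.004, -0.023]
force: [1.3, 0.7, 1.1]
opening: 0.0428
grasp_force: 0.0
time: 28.1
tcp_pos: [0.6768, -0.1706, 0.2672]
orientation: [3.138, -0.004, -0.024]
force: [-1.5, -8.1, 2.2]
opening: 0.0166
grasp_force: 42.5
100 0.0 0.0
94 -0.023 -0.003
88 -0.047 -0.003
82 -0.071 -0.001
76 -0.094 0.003
70 -0.117 0.01
64 -0.138 0.019
58 -0.159 0.031
52 -0.178 0.044
46 -0.196 0.06
40 -0.212 0.077
34 -0.227 0.096
28 -0.239 0.116
22 -0.249 0.138
16 -0.256 0.16
10 -0.262 0.183
4 -0.265 0.207
-2 -0.265 0.23
```

```bash
python3 -m jog '[0,-0.023,0,-0.003,0,0,-0.047,0,-0.003,0,0,-0.071,0,-0.001,0,0,-0.094,0,0.003,0,0,-0.117,0,0.01,0,0,-0.138,0,0.019,0,0,-0.159,0,0.031,0,0,-0.178,0,0.044,0]'
python3 -m jog '[0,-0.018,0,0.016,0,0,-0.034,0,0.033,0,0,-0.049,0,0.052,0,0,-0.061,0,0.072,0,0,-0.071,0,0.094,0,0,-0.078,0,0.116,0,0,-0.084,0,0.139,0,0,-0.087,0,0.163,0]'
python3 -m jog '[0,0,0,0.01,0,0,0,0,0.014,0,0,0,0,0.014,0]'
```

```text
time: 29.1
tcp_pos: [0.4984, -0.1662, 0.224]
orientation: [3.137, -0.005, -0.023]
force: [-8.4, -6.6, 14.1]
opening: 0.0163
grasp_force: 50.5
time: 30.1
tcp_pos: [0.4103, -0.1638, 0.058]
orientation: [3.14, 0.001, -0.023]
force: [-18.8, -14.8, 4.8]
opening: 0.0168
grasp_force: 67.3
time: 30.48
tcp_pos: [0.4098, -0.1637, 0.044]
orientation: [-3.141, 0.003, -0.023]
force: [-24.5, -19.1, 2.7]
opening: 0.017
grasp_force: 66.8
```

```bash
python3 -m jog '[0.5,0,0,0,0,0.5,0,0,0,0,0.6,0,0,0,0,0.6,0,0,-0.03,0,0.6,0,0,-0.09,0,0.6,0,0,-0.15,0,0.6,0,0,-0.2,0,0.6,0,0,-0.2,0]'
python3 -m jog '[0.6,0.04,0.06,0,0,0.6,0.08,0.12,0,0,0.6,0.12,0.18,0,0,0.6,0.12,0.24,0,0,0.6,0.12,0.3,0,0,0.6,0.12,0.3,0,0,0.6,0.12,0.3,0,0]'
python3 -c "
from h import *
snap('f','top',(195,445,185,300),3.2)"
```

```text
time: 31.48
tcp_pos: [0.4127, -0.1632, 0.2469]
orientation: [3.138, -0.007, -0.022]
force: [-0.7, -0.0, -0.1]
opening: 0.0514
grasp_force: 0.0
time: 32.35
tcp_pos: [0.5241, -0.4663, 0.2413]
orientation: [-3.14, 0.002, -0.024]
force: [-0.4, -0.3, -0.6]
opening: 0.0514
grasp_force: 0.0
```

View pics/f.png

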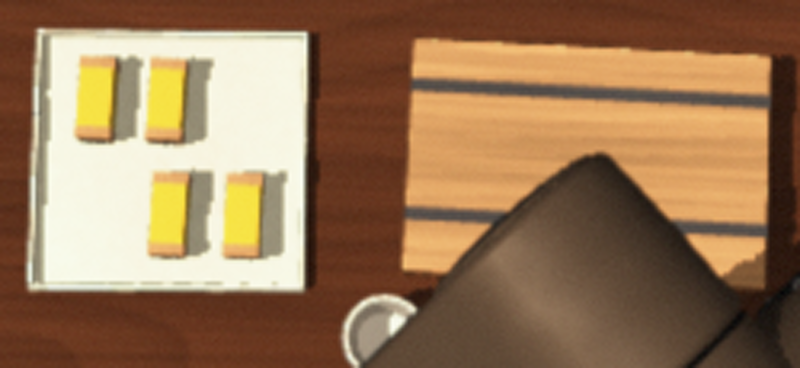

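The lid is back at its original outline (corners (413,39), (770,56), (402,270)), four yellows lie flat in the tray and the arm is clear.

```bash
python3 -c "
from station import bot
print(bot.job_done())"
```

```text
the job is handed in; nothing more can be done
None
```

The job is handed in, though no verdict came back: today's colour was yellow, and the last pictures show the four yellow stamps flat in the tray and the lid shut, with the five blue ones seen side by side in the chest before I closed it.

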